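# Cover the inkstone

## Task

Close the inkstone with its thin red cover. The cover lies flat in the shallow tray on top of the wooden box, where it cannot be gripped: press on it lightly, slide it out over the tray's open end until that end clearly overhangs, take it by the overhanging end and lay it gently, flat, centred and lengthwise on the inkstone. Do not press hard on anything or let the cover drop, and leave the box, the inkstone and the other writing things where they are.

Things in the scene. Friction and masses are not known exactly. Their poses are not given: they have to be found in the camera images.
- tray: Fixed pale wooden box, 170 (x) x 104 (y) mm; its top is a shallow tray: green felt floor 50 mm above the table (gives 0.3 mm at 10 N), 92 mm wide inside, with lips 6 mm thick and 10 mm high (tops at 60 mm) along both long sides and the +x end. The -x end, nearer the robot, is open, with free space before it down to the table. Origin: centre of the underside; z up, x from open to closed end.
- tray_edge (a point): Middle of the open end's edge, at the tray floor's height (50 mm above the table); axes as the box.
- cover: Loose flat red plate, a gold line near each end, 130 (x) x 62 (y) x 3 mm, about 100 g (varies), on the tray floor, its +x end 2 to 14 mm from the closed end's lip, roughly lengthwise. Origin: centre of the underside; z up. Fingertips grip it a little better than the felt does: pressed from above with about 8 N it drags along, under 5 N they may slip. Level while its centre is over the box.
- cover_front (a point): Middle of the cover's end nearest the tray's open end (65 mm from its centre along the cover's -x), at the underside.
- inkstone: Loose black stone block standing on the table, 118 (x) x 50 (y) x 30 mm high, about 0.6 kg, with an open well in its flat top: the cover rests on the rim, 30 mm above the table, and projects 6 mm all round. Origin: centre of the underside; x lengthwise. Either way round is right for the cover.
- ink_bottle: Bystander: black bottle with orange cap, 40 mm across, 80 mm high, standing. Origin at its foot.
- ink_stick: Bystander: black bar 75 x 24 x 11 mm lying on the table. Origin: centre of the underside.
- water_cup: Bystander: small blue ceramic cup, 48 mm across, 38 mm high. Origin at its foot.
- writing_brush: Bystander: writing brush with a pale handle, 225 mm long, lying on the table.
Not all that is in view belongs to the job. Of the things like the cover, leave any that is grey or turquoise; of the rest the larger one is meant.

How it is judged (in metres and radians):
On the way, in this order (a step that is already met when the one before it is completed fails the run):
1. the cover, still lying flat on the tray floor, overhangs the open end by at least 25 mm (x of cover_front in the frame of tray_edge below -0.025 m and angle between cover's own z axis and vertical below 0.06 rad and z of cover in the frame of tray_edge below 0.003 m and contact force between cover and tray above 0.1 N), for 0.2 s.
2. the cover is held by the fingers clear of the tray (z of cover in the frame of tray_edge above 0.015 m and contact force between the fingers and cover above 0.5 N and contact force between cover and tray below 0.05 N), for 0.2 s.
At the end, for the whole second after the job is handed in: The cover lies at rest on the inkstone's rim, flat (within 0.04 rad), centred within 12 mm lengthwise and 9 mm across, lengthwise within 0.12 rad, and released; the inkstone is within 15 mm of where it was (x of cover in the frame of inkstone between -0.012 and 0.012 m and y of cover in the frame of inkstone between -0.009 and 0.009 m and z of cover in the frame of inkstone between 0.028 and 0.032 m and angle between the x axis of cover and the x axis of inkstone, either way round below 0.12 rad and angle between cover's own z axis and vertical below 0.04 rad and contact force between cover and inkstone above 0.1 N and linear speed of cover below 0.02 m/s and distance of inkstone from where it was at the start of the episode below 0.015 m); the robot touches nothing.
It fails at once if the cover is pressed onto the tray with more than 15 N, its weight included (contact force between cover and tray above 15 N).
It fails at once if the fingers press on the wooden box with more than 12 N (contact force between the fingers and tray above 12 N).
It fails at once if the cover is pressed onto the inkstone, or the fingers against it, with more than 20 N (contact force between any of cover, the fingers and inkstone above 20 N).
It fails at once if the cover drops (moves faster than 0.4 m/s while the fingers do not touch it) (contact force between the fingers and cover below 0.05 N and linear speed of cover above 0.4 m/s).
It fails at once if the bottle, ink stick, cup or brush is moved by more than 20 mm (distance of any of ink_bottle, ink_stick, water_cup, writing_brush from where it was at the start of the episode above 0.02 m).
It also fails if it takes over 72 s, if anything falls off the work surface, if the arm or the gripper's body presses on something with over 40 N, if the wrist force passes 120 N, or if a joint passes its speed limit or range.

## Robot

A 6-joint arm with a two-finger parallel gripper is mounted at the origin on the work surface. World frame = base frame: x ahead of the robot, y to its left, z up, the work surface at z = 0. Lengths are in mm, angles in rad, forces in N, time in s.
With the tool pointing down it reaches from about 275 to 750 mm from the base axis. Payload 10.2 kg.
Tool frame: the origin (TCP) lies between the finger pads; the fingertips stand 8 mm ahead of it and the grasp point (between the pads) lies 11 mm behind it; z points along the fingers, x is the direction in which the jaws open and shut, and the axes are right-handed (so a half turn about z gives the same grasp; the last joint's range is limited). The gripper opens to 85 mm and grips with 20 to 120 N. Pads are 22 mm wide; open, the fingers measure 114 mm over their backs; the gripper's body (76 mm by 85 mm) begins 54 mm behind the grasp point. The pads swing forward as they close: fully open they stand 13 mm farther back than shut.
Start: joints at [1.04, 0.313, 1.498, -0, 1.331, -0.223], TCP at [159.068, 500.328, 239.294] pointing down, gripper open.
Joint ranges: [-2.94, 2.94], [-0.97, 2.17], [0.19, 2.56], [-1.23, 4.37], [0.02, 3.11], [-2.88, 2.88]. Speed limits (rad/s): [2.39, 2.39, 3.01, 3.14, 3.14, 3.14].

## Interface

Orientations are given as a unit quaternion [w, x, y, z].
In Python, from rig import sense, eyes, ctrl gives the robot as it stands.
- The arm moves only by the tool move_arm, never from a script. Its argument "rows" is a list that holds one entry, the list of rows, each a list of 5 numbers: the shift along the tool's x, y, z in mm, then the turn about the tool's z in units of 6 degrees (1.0 is 6 degrees), then the gripper command: -1 is shut, 1 is fully open, values between are in proportion. In form: [[[dx, dy, dz, roll, jaw], ...]]. A call has 1 to 12 rows; each row is the pose to reach, as a shift and turn from the pose measured when the call began, along the tool's axes at that moment; what a row does not reach only later rows make up. A row lasts 1/8 s, in which the tool goes at most 62.5 mm and 10.7 degrees, less where a joint would pass 70% of its speed; a pose out of reach is approached as far as the arm can. A call with a gripper value outside its range is refused whole. The fingers move at their own pace and stop on an object; "squeeze" is the grip in N (left out, the last holds). Time passes only in rows, so rows that repeat a pose let the fingers close. It gives the time, the measured TCP pose, the force and the opening at its end, in the units of the state.
- sense(): the state, without advancing time (a new reading comes with each control period).
- eyes.capture(name): name is "scene" or "top"; returns a dict with "color" (400x640x3 uint8, blue, green, red), "vertical_fov" (degrees; the focal length in pixels is half the picture's height over the tangent of half this angle, whatever the lens; pixels are square), "cx", "cy" (the principal point, pixels), "k1" (the pictures are not rectified: a ray, as slopes to the right and down, at radius r is drawn at 1 + k1 r^2 times it, then the intrinsics apply), "xyz" and "attitude" of the camera in the world. Camera axes: x right, y down, z forward; pixel columns grow to the right and rows downward; lengths in mm; the calibration is good to about 2 mm. A picture is of the moment at which its call begins. There is no depth.
- ctrl.finish_job(): hands the job in, once; it reports no verdict.
The state is a dict: "time_s": time; "joints": joint angles; "dq": joint speeds; "tau": joint torques, N m; "eef_pos": TCP position; "ee_rot": TCP orientation; "force": force on the tool from outside, world axes, zero at the start; "wrist_torque": the same for the moment, N m; "grip_width": opening from 0.0 (shut) to 1.0 (fully open).
Only numpy, scipy, OpenCV 4.12 (cv2) and the standard library are available. Lean on these libraries where they do the work, as an engineer would, in place of code of your own. Each camera call takes 0.05 s, during which the arm holds its last target. There are 200 camera calls.

## Working session

There is one attempt and no reset: what is moved stays moved. The work goes in short steps, Python scripts to look and compute and a tool call to move; the robot and the scene stay as the last step left them, time stands still between calls to the robot, and variables do not carry over. Pictures are saved under pics/ and viewed, about 8 in all and at most 12, crops included, and the job is handed in when it is done.

Besides the shell and the picture viewer there is one more tool, called after "Request:" as a command line: name --argument value ..., lists and objects as JSON in quotes. move_arm: Moves the arm, as the interface text tells. Its arguments: {"type":"object","properties":{"rows":{"type":"array","items":{"type":"array","items":{"type":"array","items":{"type":"number"}}}},"squeeze":{"type":"number"}},"required":["rows"]}

```bash
mkdir -p pics; ls
cat > h.py <<'E'
import numpy as np, cv2
from rig import sense, eyes, ctrl
from scipy.spatial.transform import Rotation as R
def rot(q): return R.from_quat([q[1],q[2],q[3],q[0]]).as_matrix()
def cal(c):
    f=200/np.tan(np.radians(c["vertical_fov"])/2)
    return np.array([[f,0,c["cx"]],[0,f,c["cy"]],[0,0,1]]),np.array([c["k1"],0,0,0,0.])
def ray(c,uv,z):
    K,d=cal(c); p=cv2.undistortPoints(np.array(uv,float).reshape(-1,1,2),K,d).reshape(-1,2)
    D=np.c_[p,np.ones(len(p))]@rot(c["attitude"]).T; o=np.array(c["xyz"])
    return o+D*((z-o[2])/D[:,2])[:,None]
def proj(c,P):
    K,d=cal(c); M=rot(c["attitude"]).T; 
    return cv2.projectPoints(np.array(P,float).reshape(-1,1,3),cv2.Rodrigues(M)[0],-M@np.array(c["xyz"],float),K,d)[0].reshape(-1,2)
E
python3 - <<'E'
from h import *
for n in("top","scene"):
    c=eyes.capture(n); cv2.imwrite(f"pics/{n}0.png",c["color"]); print({k:v for k,v in c.items() if k!="color"})
print(sense())
E
```

```text
pics
{'vertical_fov': 44.96386745561835, 'cx': 322.1543699589673, 'cy': 195.34703137943185, 'k1': 0.04298483901854097, 'xyz': array([ 418.82481508,   15.54107363, 1205.65160124]), 'attitude': array([ 0.03730257, -0.69874574,  0.71252849, -0.0516339 ])}
{'vertical_fov': 57.55145494350836, 'cx': 318.84982484606996, 'cy': 207.35017673901984, 'k1': -0.06541772734484173, 'xyz': array([1014.64520743,  239.98881707,  686.01777822]), 'attitude': array([-0.17853488,  0.46973689,  0.81150634, -0.29821137])}
{'time_s': 0.1, 'joints': array([ 1.03958636e+00,  3.13403524e-01,  1.49835554e+00,  1.20386876e-05,
        1.33102610e+00, -2.23386091e-01]), 'dq': array([-0.00035191, -0.0014559 , -0.00446169, -0.00036076, -0.00012809,
        0.00145179]), 'tau': array([ 2.75067541e-03, -4.12900901e+01, -2.60143214e+01, -9.82146162e-05,
        3.04870642e-03, -2.38929567e-05]), 'eef_pos': array([158.9528359 , 500.12382411, 238.78955155]), 'ee_rot': array([ 2.31267928e-04,  8.07151716e-01,  5.90343758e-01, -5.49610118e-04]), 'force': array([-0.57375268, -0.53696883, -1.30469315]), 'wrist_torque': array([-0.08819972, -0.0201282 , -0.0294819 ]), 'grip_width': 1.0015085147685585}
```

View pics/top0.png

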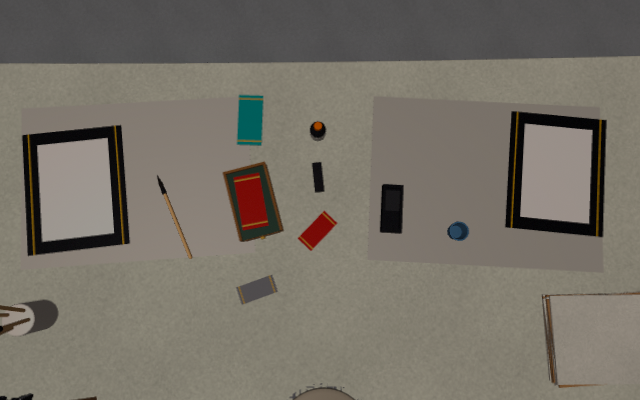

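View pics/scene0.png

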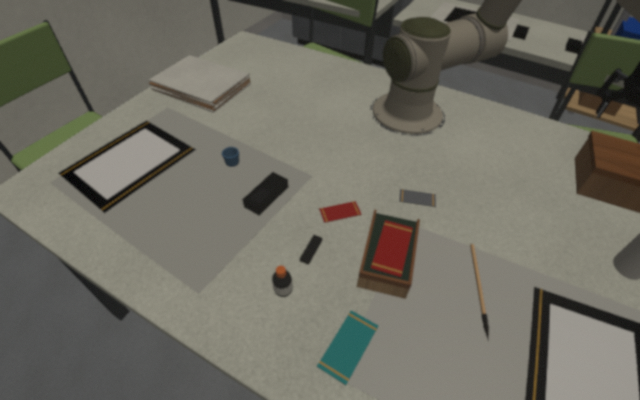

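The top view shows the tray with the red cover at about (253,202), open end towards the bottom of the picture. The inkstone is at (392,208), the small red decoy at (317,231), and grey and turquoise decoys lie elsewhere. The scene view agrees.

```bash
cat >> h.py <<'E'
def quad(c,mask,z,show=""):
    """min-area rect of the largest blob after casting its contour onto plane z -> centre, (long,short), long-axis yaw"""
    ct=max(cv2.findContours(mask.astype(np.uint8),0,2)[0],key=cv2.contourArea).reshape(-1,2)
    P=ray(c,ct,z)[:,:2].astype(np.float32); (x,y),(w,h),a=cv2.minAreaRect(P)
    if w<h: w,h,a=h,w,a+90
    a=(a+90)%180-90
    print(show,"c",np.round([x,y],1),"size",np.round([w,h],1),"yaw",round(a,2)); return x,y,a
def roi(m,x0,y0,x1,y1):
    o=np.zeros(m.shape,bool); o[y0:y1,x0:x1]=m[y0:y1,x0:x1]; return o
E
python3 - <<'E'
from h import *
c=eyes.capture("top"); im=c["color"].astype(int); b,g,r=im[...,0],im[...,1],im[...,2]
hsv=cv2.cvtColor(c["color"],cv2.COLOR_BGR2HSV)
red=(r>90)&(g<60)
quad(c,roi(red,215,150,290,250),53,"coverred")
quad(c,roi((r>90)&(b<80),232,172,273,232),53,"cover+gold")
quad(c,roi((hsv[...,1]>75),215,155,290,245),60,"tray")
quad(c,roi(hsv[...,2]<70,370,170,415,250),30,"ink30")
quad(c,roi(hsv[...,2]<70,370,170,415,250),0,"ink0")
s=eyes.capture("scene")
a=cv2.resize(c["color"][150:250,205:305],(560,560),interpolation=2); d=cv2.resize(c["color"][170:250,360:420],(240,320),interpolation=2)
o=np.zeros((560,800,3),np.uint8); o[:,:560]=a; o[:320,560:]=d; cv2.imwrite("pics/crop1.png",o)
E
```

```text
coverred c [554.4 162.2] size [105.8  61.7] yaw 9.87
cover+gold c [554.2 162.2] size [129.   61.7] yaw 9.86
tray c [550.6 156.2] size [179.2 105.3] yaw 13.77
ink30 c [ 532.6 -178.7] size [119.4  53. ] yaw -4.45
ink0 c [ 535.5 -183.7] size [122.5  54.4] yaw -4.45
```

View pics/crop1.png

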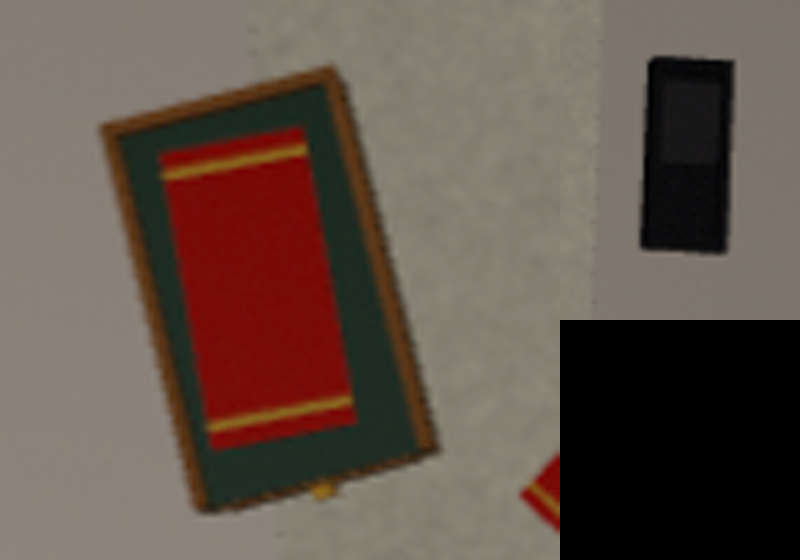

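```bash
cat >> h.py <<'E'
def go(x,y,z,yaw):
    """tool-frame shift and roll units to reach TCP xyz with tool x at yaw deg"""
    s=sense(); M=rot(s["ee_rot"]); d=M.T@(np.array([x,y,z])-s["eef_pos"])
    y0=np.degrees(np.arctan2(M[1,0],M[0,0])); dr=(yaw-y0+90)%180-90
    print("t",round(s["time_s"],2),"pos",np.round(s["eef_pos"],1),"yaw",round(y0,2),"F",np.round(s["force"],2),"T",np.round(s["wrist_torque"],2),"w",round(s["grip_width"],3),"| shift",np.round(d,1),"roll",round(-dr/6,2))
E
python3 -c "
from h import *
go(574,165.5,110,103.8)"
```

```text
t 0.2 pos [159.  500.2 238.9] yaw 72.36 F [ 1.13 -1.05  0.18] T [-0.02  0.01 -0.  ] w 1.0 | shift [-193.1  496.9  129. ] roll -5.24
```

Request:
move_arm --rows '[[[-16,41,0,-0.5,-1],[-36,92,0,-1,-1],[-55,142,0,-1.6,-1],[-75,193,0,-2.1,-1],[-95,244,0,-2.7,-1],[-115,295,0,-3.2,-1],[-135,346,10,-3.8,-1],[-155,397,30,-4.3,-1],[-173,447,65,-4.8,-1],[-186,480,95,-5.24,-1],[-193,497,120,-5.24,-1],[-193,497,129,-5.24,-1]]]'

```text
time_s: 1.7
eef_pos: [573.9, 164.8, 108.3]
ee_rot: [-0.001, 0.618, 0.786, -0.001]
force: [-0.2, 0.2, 0.6]
grip_width: -0.0
```

```bash
python3 -c "
from h import *
go(574,165.5,63.5,103.8)"
```

```text
t 1.7 pos [573.9 164.8 108.3] yaw 103.71 F [-0.21  0.23  0.55] T [0.02 0.03 0.  ] w -0.0 | shift [ 0.7  0.4 44.8] roll -0.01
```

Request:
move_arm --rows '[[[0.7,0,15,0,-1],[0.7,0,28,0,-1],[0.7,0,36,0,-1],[0.7,0,41,0,-1],[0.7,0,42,0,-1],[0.7,0,42.5,0,-1],[0.7,0,42.5,0,-1]]]'

```text
time_s: 2.58
eef_pos: [573.8, 165.5, 66.1]
ee_rot: [-0.001, 0.618, 0.786, -0.001]
force: [-0.7, -1.0, 0.1]
grip_width: 0.002
```

Request:
move_arm --rows '[[[0,0,1,0,-1],[0,0,2,0,-1],[0,0,3,0,-1],[0,0,4,0,-1],[0,0,4,0,-1]]]'

```text
time_s: 3.2
eef_pos: [573.7, 165.4, 61.9]
ee_rot: [-0.001, 0.618, 0.786, -0.001]
force: [0.4, -0.6, -0.1]
grip_width: 0.001
```

Request:
move_arm --rows '[[[0,0,0.4,0,-1],[0,0,0.8,0,-1],[0,0,0.8,0,-1]]]'

```text
time_s: 3.58
eef_pos: [573.7, 165.5, 61.1]
ee_rot: [-0.001, 0.618, 0.786, -0.001]
force: [0.3, 0.1, -0.0]
grip_width: -0.002
```

```bash
python3 -c "
from h import *
go(574,165.5,61,103.8)"
```

```text
t 3.58 pos [573.7 165.5  61.1] yaw 103.71 F [ 0.31  0.09 -0.03] T [-0.04 -0.04 -0.05] w -0.002 | shift [-0.   0.3  0.1] roll -0.01
```

Request:
move_arm --rows '[[[0,0,0.3,0,-1],[0,0,0.3,0,-1]]]'

```text
time_s: 3.82
eef_pos: [573.7, 165.5, 61.0]
ee_rot: [-0.001, 0.618, 0.786, -0.001]
force: [-1.2, -0.3, 2.2]
grip_width: -0.0
```

Request:
move_arm --rows '[[[0,0,0.3,0,-1],[0,0,0.3,0,-1]]]'

```text
time_s: 4.08
eef_pos: [573.7, 165.5, 60.9]
ee_rot: [-0.001, 0.618, 0.786, -0.001]
force: [-0.6, -0.3, 4.1]
grip_width: 0.001
```

Request:
move_arm --rows '[[[0,0,0.4,0,-1],[0,0,0.4,0,-1]]]'

```text
time_s: 4.32
eef_pos: [573.7, 165.5, 60.8]
ee_rot: [-0.001, 0.618, 0.786, -0.001]
force: [-2.7, -0.0, 5.6]
grip_width: -0.002
```

```bash
python3 -c "
from h import *
go(574,165.5,61,103.8)"
```

```text
t 4.33 pos [573.7 165.5  60.8] yaw 103.72 F [-2.75 -0.    5.6 ] T [-0.08  0.44  0.01] w -0.002 | shift [-0.   0.3 -0.2] roll -0.01
```

Request:
move_arm --rows '[[[0,0,0.5,0,-1],[0,0,0.55,0,-1],[0,-1,0.55,0,-1],[0,-3,0.55,0,-1],[0,-5,0.55,0,-1]]]'

```text
time_s: 4.95
eef_pos: [569.7, 164.3, 60.8]
ee_rot: [0.0, 0.618, 0.786, -0.0]
force: [3.9, 0.6, 6.1]
grip_width: 0.001
```

```bash
cat > m.py <<'E'
from h import *
import sys
go(0,0,0,103.8)
c=eyes.capture("top"); im=c["color"].astype(int); b,g,r=im[...,0],im[...,1],im[...,2]
cv2.imwrite("pics/%s.png"%sys.argv[1],cv2.resize(c["color"][150:270,205:325],(600,600),interpolation=2))
ys,xs=np.nonzero(roi((r>90)&(b<80)&(r>1.9*g),215,160,282,255)); print("n",len(xs))
e=roi((r>90)&(g<60),215,160,290,260); print(e.sum())
E
python3 m.py slide1
```

```text
t 4.95 pos [569.7 164.3  60.8] yaw 103.71 F [3.95 0.64 6.13] T [ 0.21 -0.7  -0.02] w 0.001 | shift [ -24.6 -592.4   60.8] roll -0.01
n 0
38
```

View pics/slide1.png

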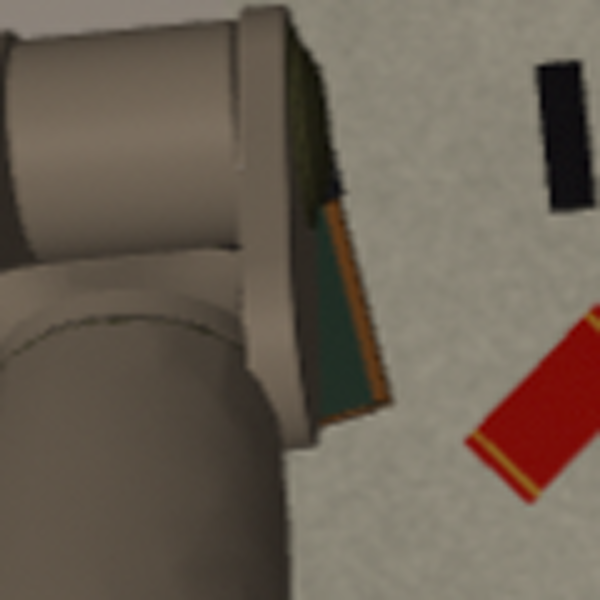

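The arm hides the cover from above here. The force ratio suggests dragging or slip, so I'll press slightly more and continue.

Request:
move_arm --rows '[[[0,-1,0.65,0,-1],[0,-3,0.75,0,-1],[0,-5,0.75,0,-1]]]'

```text
time_s: 5.38
eef_pos: [565.5, 163.1, 60.8]
ee_rot: [0.001, 0.618, 0.786, 0.001]
force: [4.8, 1.6, 6.2]
grip_width: -0.001
```

Run:
```python
from h import *
go(0,0,0,103.8)
c=eyes.capture("scene")
cv2.imwrite("pics/scene2.png",cv2.resize(c["color"][190:310,330:450],(600,600),interpolation=2))
```

```text
t 5.38 pos [565.5 163.1  60.8] yaw 103.7 F [4.78 1.62 6.22] T [ 0.22 -0.82 -0.07] w -0.001 | shift [ -24.4 -588.3   59.2] roll -0.02
```

View pics/scene2.png

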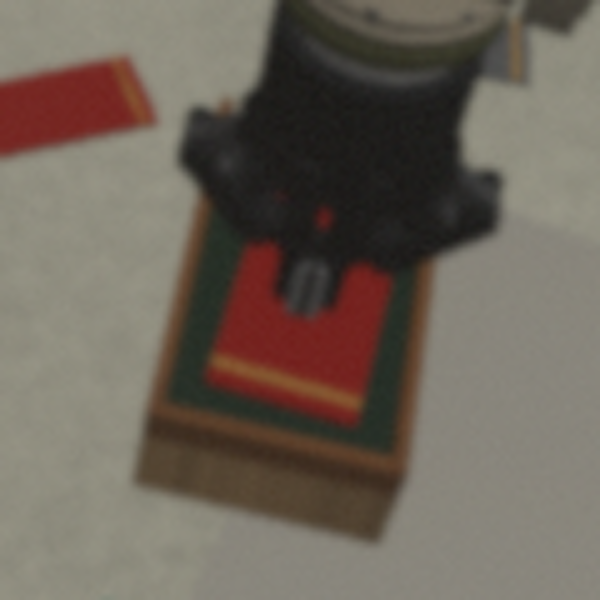

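Scene crop: the cover's far end has corners at about (208,385) and (360,423), with a visible gap to the closed-end lip. I'll measure that end.

```bash
cat > m.py <<'E'
from h import *
go(0,0,0,103.8)
c=eyes.capture("scene"); im=c["color"].astype(int); b,g,r=im[...,0],im[...,1],im[...,2]
m=roi((r>75)&(g<60)&(r>1.8*b),365,200,425,300)
ys,xs=np.nonzero(m); P=ray(c,np.c_[xs,ys],53)[:,:2]
a=np.radians(13.8); X=np.array([np.cos(a),np.sin(a)]); Y=np.array([-X[1],X[0]]); e=np.array([472.4,137])
t=np.c_[(P-e)@X,(P-e)@Y]; t=t[(t[:,0]>0)&(abs(t[:,1])<46)]
mid=np.median(t[t[:,0]>t[:,0].max()-60][:,1]); w=t[abs(t[:,1]-5)<25]
bins=[(y,w[abs(w[:,1]-y)<4][:,0].max()) for y in(-15,-5,5,15,25)]
k=np.polyfit(*zip(*bins),1); print("far end at (tray x):",np.round(bins,1),"slope yaw deg",round(-np.degrees(np.arctan(k[0])),1),"x at y=5:",round(np.polyval(k,5),1),"y range",np.round(np.percentile(t[:,1],[1,99]),1))
E
python3 m.py
```

```text
t 5.42 pos [565.4 163.1  60.8] yaw 103.71 F [3.52 1.46 6.18] T [ 0.14 -0.67 -0.06] w -0.003 | shift [ -24.4 -588.1   59.3] roll -0.02
far end at (tray x): [[-15.  168. ]
 [ -5.  168.1]
 [  5.  168.2]
 [ 15.  168.2]
 [ 25.  167.8]] slope yaw deg 0.3 x at y=5: 168.1 y range [-31.2  36.6]
```

```bash
sed -i 's/m=roi((r>75).*$/m=roi((r>80)\&(r>2.4*g)\&(r>2.4*b),365,200,425,300)/' m.py; python3 m.py
```

```text
t 5.47 pos [565.4 163.1  60.8] yaw 103.7 F [3.54 0.53 5.48] T [ 0.14 -0.62  0.02] w 0.0 | shift [ -24.4 -588.    59.4] roll -0.02
far end at (tray x): [[-15.  145.9]
 [ -5.  147.8]
 [  5.  148.5]
 [ 15.  149.1]
 [ 25.  149.2]] slope yaw deg -4.5 x at y=5: 148.1 y range [-25.6  34.8]
```

Request:
move_arm --rows '[[[0,0,0.8,0,-1],[0,0,0.9,0,-1],[0,0,0.9,0,-1]]]'

```text
time_s: 5.9
eef_pos: [565.4, 163.1, 60.7]
ee_rot: [0.001, 0.618, 0.786, 0.001]
force: [-0.7, -0.2, 10.4]
grip_width: -0.003
```

```bash
python3 m.py; python3 m.py
```

```text
t 5.9 pos [565.4 163.1  60.7] yaw 103.71 F [-0.74 -0.18 10.36] T [0.12 0.2  0.02] w -0.003 | shift [ -24.4 -588.1   59.1] roll -0.01
far end at (tray x): [[-15.  147.1]
 [ -5.  147.8]
 [  5.  148.5]
 [ 15.  149.1]
 [ 25.  149.8]] slope yaw deg -3.8 x at y=5: 148.4 y range [-25.4  34.9]
t 5.95 pos [565.4 163.1  60.7] yaw 103.71 F [-0.83  0.23  9.78] T [ 0.03  0.25 -0.01] w -0.001 | shift [ -24.4 -588.1   59.1] roll -0.02
far end at (tray x): [[-15.  147.1]
 [ -5.  147.8]
 [  5.  148.5]
 [ 15.  148.6]
 [ 25.  149.2]] slope yaw deg -2.9 x at y=5: 148.2 y range [-25.6  34.8]
```

Request:
move_arm --rows '[[[0,-1,0.8,0,-1],[0,-3,0.8,0,-1],[0,-5,0.8,0,-1],[0,-8,0.8,0,-1]]]'

```text
time_s: 6.5
eef_pos: [558.9, 161.3, 60.8]
ee_rot: [0.003, 0.618, 0.786, 0.002]
force: [5.7, 1.9, 6.8]
grip_width: 0.002
```

```bash
python3 m.py
```

```text
t 6.5 pos [558.9 161.3  60.8] yaw 103.7 F [5.69 1.88 6.83] T [ 0.25 -0.88 -0.01] w 0.002 | shift [ -24.2 -581.6   56.9] roll -0.02
far end at (tray x): [[-15.  140.1]
 [ -5.  140.2]
 [  5.  142.1]
 [ 15.  142.2]
 [ 25.  143. ]] slope yaw deg -4.3 x at y=5: 141.5 y range [-26.1  34.6]
```

Now it drags fully with the finger (6.7 mm for 6.7 mm). I'll continue.

Request:
move_arm --rows '[[[0,-2,0.9,0,-1],[0,-4.5,1.0,0,-1],[0,-7,1.0,0,-1],[0,-9.5,1.0,0,-1],[0,-12,1.0,0,-1],[0,-14.5,1.0,0,-1],[0,-17,1.0,0,-1],[0,-19,1.0,0,-1]]]'

```text
time_s: 7.55
eef_pos: [541.5, 156.8, 60.8]
ee_rot: [0.004, 0.618, 0.786, 0.004]
force: [5.7, 2.1, 8.0]
grip_width: 0.004
```

```bash
python3 m.py
```

```text
t 7.55 pos [541.5 156.8  60.8] yaw 103.69 F [5.65 2.08 7.97] T [ 0.21 -0.95 -0.03] w 0.004 | shift [ -24.  -563.9   54.6] roll -0.02
far end at (tray x): [[-15.  122.4]
 [ -5.  123.1]
 [  5.  123.2]
 [ 15.  124.6]
 [ 25.  124.7]] slope yaw deg -3.6 x at y=5: 123.6 y range [-25.9  34.6]
```

Request:
move_arm --rows '[[[0,-3,0.9,0,-1],[0,-5.5,0.9,0,-1],[0,-8,0.9,0,-1],[0,-10.5,0.9,0,-1],[0,-13,0.9,0,-1],[0,-15.5,0.9,0,-1],[0,-18,0.9,0,-1],[0,-20.5,0.9,0,-1],[0,-23,0.9,0,-1]]]'

```text
time_s: 8.72
eef_pos: [520.6, 151.3, 60.7]
ee_rot: [0.006, 0.618, 0.786, 0.005]
force: [6.0, 0.5, 7.1]
grip_width: -0.002
```

```bash
python3 m.py
```

```text
t 8.72 pos [520.6 151.3  60.7] yaw 103.68 F [6.04 0.51 7.1 ] T [ 0.27 -0.97 -0.01] w -0.002 | shift [ -23.7 -542.5   52.4] roll -0.02
far end at (tray x): [[-15.  100.3]
 [ -5.  101.8]
 [  5.  102. ]
 [ 15.  103.4]
 [ 25.  103.6]] slope yaw deg -4.7 x at y=5: 102.2 y range [-26.7  34.3]
```

Request:
move_arm --rows '[[[0,-3,1.0,0,-1],[0,-5.5,1.0,0,-1],[0,-8,1.0,0,-1],[0,-10.5,1.0,0,-1],[0,-13,1.0,0,-1],[0,-15.5,1.0,0,-1],[0,-18,1.0,0,-1],[0,-20.5,1.0,0,-1],[0,-20.5,0.9,0,-1],[0,-20.5,0.7,0,-1]]]'

```text
time_s: 10.02
eef_pos: [501.9, 146.5, 60.7]
ee_rot: [0.008, 0.618, 0.786, 0.007]
force: [6.5, 0.2, 6.3]
grip_width: -0.003
```

```bash
python3 m.py
```

```text
t 10.03 pos [501.9 146.5  60.7] yaw 103.67 F [6.5  0.17 6.34] T [ 0.17 -0.91 -0.02] w -0.003 | shift [ -23.4 -523.4   50.5] roll -0.02
far end at (tray x): [[-15.   81.3]
 [ -5.   82.1]
 [  5.   83.1]
 [ 15.   83.9]
 [ 25.   84.9]] slope yaw deg -5.1 x at y=5: 83.1 y range [-26.8  34.2]
```

Request:
move_arm --rows '[[[0,0,0,0,-1],[0,0,-3,0,-1],[0,0,-20,0,-1],[0,0,-50,0,-1],[-15,-30,-90,0,0],[-45,-75,-120,0,1],[-75,-125,-130,0,1],[-106,-180,-130,0,1],[-106,-180,-130,0,1]]]'

```text
time_s: 11.2
eef_pos: [347.1, -0.7, 187.2]
ee_rot: [0.007, 0.62, 0.785, 0.006]
force: [-0.2, 0.9, 0.1]
grip_width: 0.995
```

Run:
```python
from h import *
go(0,0,0,103.8)
c=eyes.capture("top"); im=c["color"].astype(int); b,g,r=im[...,0],im[...,1],im[...,2]
quad(c,roi((r>90)&(b<80)&(r>1.3*g)&(r>1.6*b),238,175,283,258),53,"cover+gold")
quad(c,roi((r>90)&(g<60),225,170,290,258),53,"coverred")
cv2.imwrite("pics/top3.png",cv2.resize(c["color"][150:270,205:325],(600,600),interpolation=2))
```

```text
t 11.2 pos [347.1  -0.7 187.2] yaw 103.39 F [-0.18  0.86  0.07] T [ 0.02 -0.01 -0.01] w 0.995 | shift [  81.7 -340.8  180.8] roll -0.07
cover+gold c [486.8 144.4] size [129.8  62.4] yaw 9.86
coverred c [487.2 144.6] size [105.6  61.6] yaw 9.41
```

View pics/top3.png

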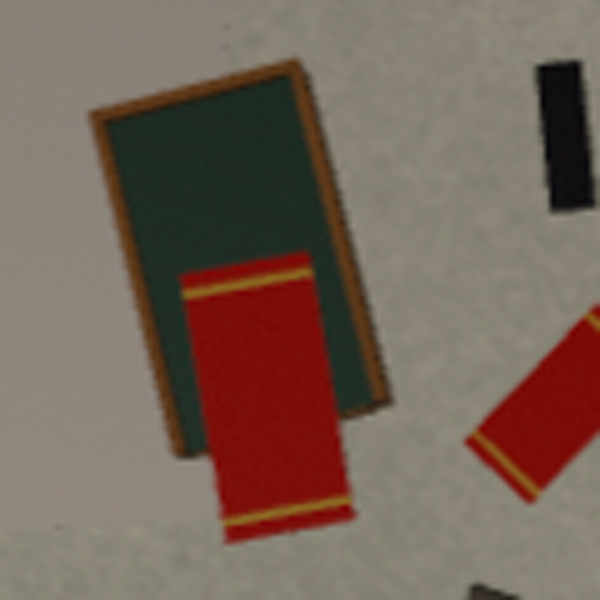

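Top view: the cover overhangs by about 49 mm and lies flat in the felt. Its centre is about (487,144.5) with yaw ≈9.7°. Next I'll grip it across the overhang, 35 mm ahead of its centre.

```bash
python3 -c "
from h import *
go(452.5,138.6,110,99.7)
go(452.5,138.6,33,99.7)"
```

```text
t 11.25 pos [3.485e+02 1.000e-01 1.874e+02] yaw 103.48 F [-0.55  0.05  0.83] T [-0.    0.01 -0.04] w 1.001 | shift [110.7 131.9  79.6] roll 0.63
t 11.25 pos [3.485e+02 1.000e-01 1.874e+02] yaw 103.48 F [-0.55  0.05  0.83] T [-0.    0.01 -0.04] w 1.001 | shift [111.  130.5 156.6] roll 0.63
```

Request:
move_arm --rows '[[[25,30,0,0.1,1],[55,66,10,0.3,1],[85,101,30,0.5,1],[105,125,55,0.63,1],[111,132,75,0.63,1],[111,132,79.5,0.63,1],[111,132,79.5,0.63,1]]]'

```text
time_s: 12.12
eef_pos: [452.4, 139.2, 110.1]
ee_rot: [0.007, 0.644, 0.765, 0.006]
force: [-1.1, -0.0, 0.4]
grip_width: 1.0
```

```bash
python3 -c "
from h import *
go(452.5,138.6,33,99.7)"
```

```text
t 12.12 pos [452.4 139.2 110.1] yaw 99.74 F [-1.06 -0.01  0.39] T [ 0.02  0.03 -0.04] w 1.0 | shift [-0.4 -1.4 77.1] roll 0.01
```

Request:
move_arm --rows '[[[-0.4,-0.3,10,0,1],[-0.4,-0.6,22,0,1],[-0.4,-0.8,34,0,1],[-0.4,-1,46,0,1],[-0.4,-1.2,57,0,1],[-0.4,-1.3,66,0,1],[-0.4,-1.4,73,0,1],[-0.4,-1.4,77,0,1],[-0.4,-1.4,77,0,1]]]'

```text
time_s: 13.25
eef_pos: [452.5, 138.6, 33.0]
ee_rot: [0.007, 0.644, 0.765, 0.006]
force: [-0.0, -0.3, -1.3]
grip_width: 1.0
```

Request:
move_arm --rows '[[[0,0,0,0,0.8],[0,0,0,0,0.65],[0,0,0,0,0.55],[0,0,0,0,0.45],[0,0,0,0,0.2],[0,0,0,0,-1],[0,0,0,0,-1],[0,0,0,0,-1]]]' --squeeze 50

```text
time_s: 14.25
eef_pos: [452.5, 138.6, 33.1]
ee_rot: [0.007, 0.644, 0.765, 0.006]
force: [-1.9, 0.3, 4.9]
grip_width: 0.705
```

Run:
```python
from h import *
go(452.5,138.6,33,99.7)
c=eyes.capture("scene"); d=cv2.resize(c["color"][160:280,320:470],(750,600),interpolation=2); cv2.imwrite("pics/grip.png",d)
```

```text
t 14.25 pos [452.5 138.6  33.1] yaw 99.74 F [-1.86  0.26  4.93] T [0.2  0.17 0.03] w 0.705 | shift [-0.  -0.   0.1] roll 0.01
```

View pics/grip.png

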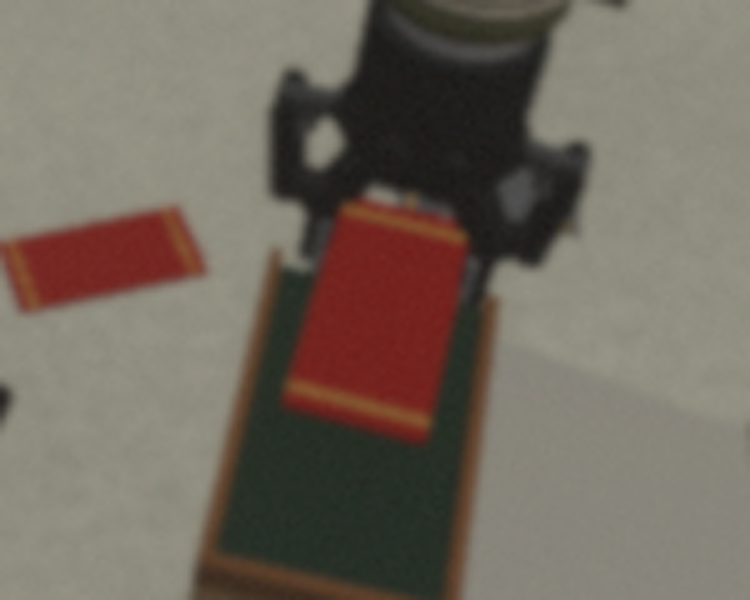

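The grip opening is about 60 mm across the overhanging end, so the cover is held and still level. I'll lift slowly.

Request:
move_arm --rows '[[[0,0,-0.5,0,-1],[0,0,-2,0,-1],[0,0,-6,0,-1],[0,0,-12,0,-1],[0,0,-20,0,-1],[0,0,-28,0,-1],[0,0,-34,0,-1],[0,0,-38,0,-1],[0,0,-40,0,-1],[0,0,-40,0,-1],[0,0,-40,0,-1]]]'

```text
time_s: 15.68
eef_pos: [451.7, 138.6, 72.9]
ee_rot: [0.007, 0.644, 0.765, 0.006]
force: [-0.2, 0.1, -0.6]
grip_width: 0.709
```

Run:
```python
from h import *
go(452.5,138.6,33,99.7)
c=eyes.capture("scene"); d=cv2.resize(c["color"][130:280,320:470],(600,600),interpolation=2); cv2.imwrite("pics/lift.png",d)
```

```text
t 15.68 pos [451.7 138.6  72.9] yaw 99.74 F [-0.23  0.07 -0.56] T [ 0.03 -0.01  0.04] w 0.709 | shift [-0.   0.1 39.9] roll 0.01
```

View pics/lift.png

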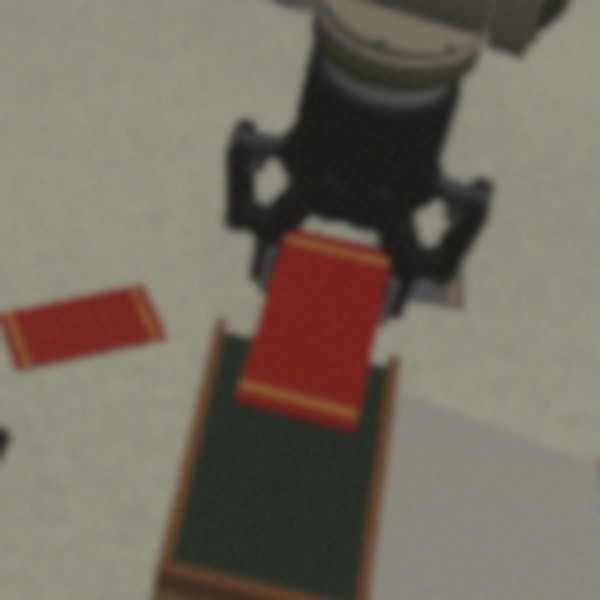

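Run:
```python
from h import *
a=np.radians(9.7); X=np.array([np.cos(a),np.sin(a)]); Y=np.array([-X[1],X[0]]); g=np.array([451.7,138.6])
c=eyes.capture("scene")
for s,t in((100,31),(100,-31),(-30,31),(-30,-31)):
    p=g+s*X+t*Y; q=proj(c,[*p,93])[0]; print(s,t,np.round((q-[320,130])*4))
go(498.3,-177.9,130,85.5)
```

```text
100 31 [351. 424.]
100 -31 [232. 390.]
-30 31 [394. 248.]
-30 -31 [287. 220.]
t 15.78 pos [451.7 138.6  72.9] yaw 99.74 F [-0.24  0.18 -1.42] T [-0.02  0.06 -0.01] w 0.71 | shift [-319.9   -6.6  -56.6] roll 2.37
```

Corner predictions for a level cover agree to about 1–3 px, so it's level. Carrying it over.

Request:
move_arm --rows '[[[0,0,-20,0,-1],[-10,0,-40,0,-1],[-35,0,-55,0.2,-1],[-75,-1,-57,0.6,-1],[-120,-2,-57,0.9,-1],[-165,-3,-57,1.2,-1],[-210,-4,-57,1.6,-1],[-250,-5,-57,1.9,-1],[-285,-6,-57,2.2,-1],[-308,-6.6,-57,2.37,-1],[-320,-6.6,-57,2.37,-1],[-320,-6.6,-57,2.37,-1]]]'

```text
time_s: 17.27
eef_pos: [498.3, -177.9, 130.3]
ee_rot: [0.006, 0.734, 0.679, 0.007]
force: [-0.4, -0.5, -0.9]
grip_width: 0.708
```

Run:
```python
from h import *
go(498.3,-177.9,30,85.5)
c=eyes.capture("scene"); cv2.imwrite("pics/above.png",cv2.resize(c["color"][100:250,190:340],(600,600),interpolation=2))
c=eyes.capture("top"); cv2.imwrite("pics/abovet.png",cv2.resize(c["color"][150:270,330:450],(600,600),interpolation=2))
```

```text
t 17.27 pos [ 498.3 -177.9  130.3] yaw 85.53 F [-0.41 -0.47 -0.89] T [0.08 0.04 0.02] w 0.708 | shift [ -0.3  -1.8 100.3] roll 0.01
```

View pics/above.png

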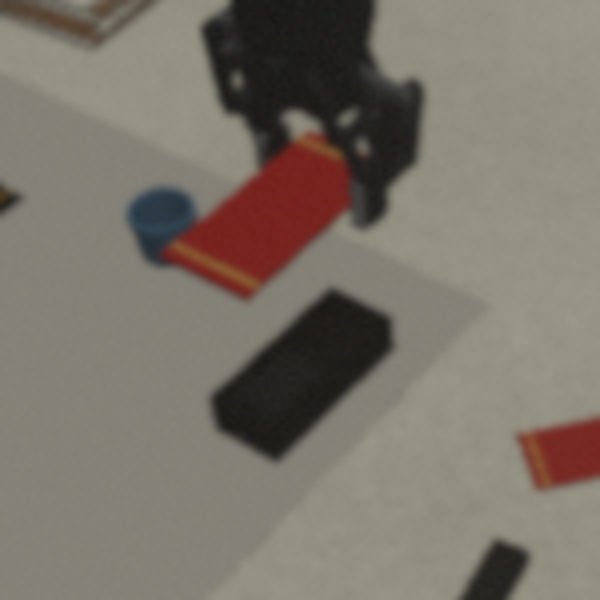

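Run:
```python
from h import *
c=eyes.capture("scene")
def box(x,y,yaw,l,w,z):
    a=np.radians(yaw); X=np.array([np.cos(a),np.sin(a)]); Y=np.array([-X[1],X[0]])
    return [[*(np.array([x,y])+i*l/2*X+j*w/2*Y),z] for i,j in((-1,-1),(-1,1),(1,1),(1,-1))]
for n,B in(("stone top",box(533.2,-180.6,-4.45,118,50,30)),("stone foot",box(533.2,-180.6,-4.45,118,50,0)),("cover top",box(533.2,-180.6,-4.45,130,62,150))):
    print(n,*np.round((proj(c,B)-[190,100])*4).astype(int).tolist())
```

```text
stone top [329, 282] [390, 313] [270, 428] [207, 393]
stone foot [333, 315] [393, 345] [276, 460] [214, 425]
cover top [311, 125] [394, 163] [245, 292] [159, 247]
```

The observed stone and cover corners are both offset from prediction by the same ~(3,6) crop pixels, so they're aligned with each other. Descending.

Request:
move_arm --rows '[[[0,-0.2,12,0,-1],[0,-0.5,28,0,-1],[-0.1,-0.9,46,0,-1],[-0.1,-1.2,64,0,-1],[-0.2,-1.5,80,0,-1],[-0.3,-1.7,92,0,-1],[-0.3,-1.9,100,0,-1],[-0.3,-2,106,0,-1],[-0.3,-2,111,0,-1],[-0.3,-2,113.5,0,-1],[-0.3,-2,113.5,0,-1]]]'

```text
time_s: 18.8
eef_pos: [498.3, -177.0, 16.9]
ee_rot: [0.006, 0.734, 0.679, 0.007]
force: [-0.2, -0.0, -1.4]
grip_width: 0.706
```

Request:
move_arm --rows '[[[0,0,0.5,0,-1],[0,0,1,0,-1],[0,0,1.5,0,-1],[0,0,1.5,0,-1]]]'

```text
time_s: 19.3
eef_pos: [498.3, -177.0, 15.4]
ee_rot: [0.006, 0.734, 0.679, 0.007]
force: [0.4, -0.5, -1.3]
grip_width: 0.702
```

Request:
move_arm --rows '[[[0,0,0.4,0,-1],[0,0,0.8,0,-1],[0,0,0.8,0,-1]]]'

```text
time_s: 19.68
eef_pos: [498.3, -177.0, 14.6]
ee_rot: [0.006, 0.734, 0.679, 0.007]
force: [0.1, 0.6, -0.4]
grip_width: 0.706
```

Request:
move_arm --rows '[[[-0.5,0,0.4,0,-1],[-0.9,0,0.8,0,-1],[-0.9,0,0.8,0,-1]]]'

```text
time_s: 20.05
eef_pos: [498.3, -177.8, 13.9]
ee_rot: [0.006, 0.734, 0.679, 0.007]
force: [-0.6, 1.2, 1.8]
grip_width: 0.704
```

Request:
move_arm --rows '[[[0,0,0.3,0,-1],[0,0,0.6,0,-1],[0,0,0.6,0,-1]]]'

```text
time_s: 20.42
eef_pos: [498.4, -177.9, 13.8]
ee_rot: [0.006, 0.734, 0.679, 0.007]
force: [-2.4, 2.2, 7.6]
grip_width: 0.707
```

```bash
python3 -c "
from h import *
for i in range(2): eyes.capture('top'); go(498.3,-177.9,13,85.5)"
```

```text
t 20.48 pos [ 498.4 -177.9   13.8] yaw 85.61 F [-3.    1.59  7.59] T [ 0.19  0.45 -0.01] w 0.702 | shift [-0.  -0.1  0.8] roll 0.02
t 20.52 pos [ 498.3 -177.9   13.8] yaw 85.6 F [-2.73  2.41  7.3 ] T [ 0.2   0.46 -0.  ] w 0.704 | shift [-0.  -0.1  0.8] roll 0.02
```

Contact made (~7 N). I'll relax the press and open the jaws.

Request:
move_arm --rows '[[[0,0,0.1,0,-1],[0,0,0.1,0,0.5],[0,0,0.1,0,0.7],[0,0,0.1,0,1],[0,0,0,0,1],[0,0,0,0,1]]]' --squeeze 20

```text
time_s: 21.28
eef_pos: [498.3, -177.9, 13.8]
ee_rot: [0.006, 0.734, 0.679, 0.007]
force: [-0.2, -0.4, 0.5]
grip_width: 0.998
```

Run:
```python
from h import *
go(498.3,-177.9,13,85.5)
c=eyes.capture("scene"); cv2.imwrite("pics/rel.png",cv2.resize(c["color"][130:250,190:340],(750,600),interpolation=2))
```

```text
t 21.27 pos [ 498.3 -177.9   13.8] yaw 85.61 F [-0.24 -0.35  0.5 ] T [-0.02  0.06  0.04] w 0.998 | shift [-0.  -0.1  0.8] roll 0.02
```

View pics/rel.png

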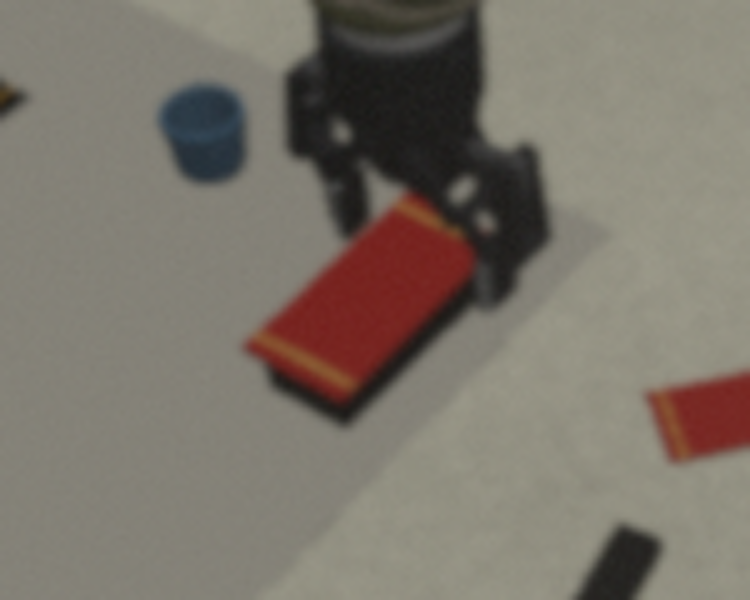

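The cover lies on the stone and the fingers are clear. I'll retreat straight up, then aside.

Request:
move_arm --rows '[[[0,0,-5,0,1],[0,0.3,-20,0,1],[0,0.8,-45,0,1],[0,1.5,-80,0,1],[0,2,-120,0,1],[20,-25,-150,0,1],[60,-65,-160,0,1],[110,-110,-160,0,1],[150,-140,-160,0,1],[150,-140,-160,0,1]]]'

```text
time_s: 22.58
eef_pos: [365.8, -15.7, 172.6]
ee_rot: [0.006, 0.733, 0.681, 0.007]
force: [0.5, -0.5, -0.3]
grip_width: 0.999
```

Run:
```python
from h import *
go(0,0,0,85.5)
c=eyes.capture("top"); im=c["color"].astype(int); b,g,r=im[...,0],im[...,1],im[...,2]
quad(c,roi((r>90)&(b<80)&(r>1.3*g),365,165,425,255),33,"cover")
t=c["color"][150:270,330:450]; s=eyes.capture("scene")["color"][130:250,190:310]
cv2.imwrite("pics/end.png",cv2.resize(np.hstack([t,s]),(800,400),interpolation=2))
```

```text
t 22.57 pos [365.8 -15.7 172.6] yaw 85.78 F [ 0.54 -0.47 -0.26] T [-0.02 -0.02  0.04] w 0.999 | shift [ -11.7 -369.3  165.4] roll 0.05
cover c [ 533.6 -181.6] size [131.2  63.1] yaw -3.86
```

View pics/end.png

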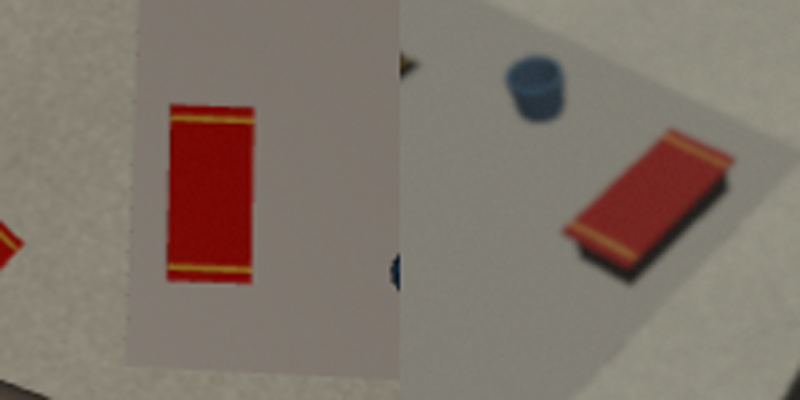

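The cover sits at (533.6,−181.6), yaw −3.9°. The stone was measured at (533.2,−180.6), −4.45°. In both views it lies flat, with the arm clear.

```bash
python3 -c "
from h import *
print(ctrl.finish_job())"
```

```text
the job is handed in; nothing more can be done
None
```

The red cover is on the inkstone and the job is handed in, at about 22.6 s of the 72 s allowed. I pressed the cover with shut fingers at about 6–10 N and slid it out to an overhang of about 49 mm. I then gripped it across the overhanging end and lifted it level. I lowered it onto the rim with about 7.5 N of contact force, released it and moved the arm clear.

**Last checks (top camera):**
- **Centring:** the cover's centre measures (533.6, −181.6) mm. The inkstone, measured before I started, was at (533.2, −180.6) mm, so the cover is about 1 mm off centre.
- **Alignment:** the cover's yaw is −3.9° against −4.45° for the inkstone, about 0.01 rad apart.
- **Flat and clear:** it looks flat in both views and the gripper is free of it. I did not measure the final tilt.

**What went wrong or is unsure:**
- **Slip at first:** at about 6 N the fingers mostly slipped over the cover; pressing a little harder cured that.
- **Tool tilt:** the tool picked up a tilt of about 1° during the slide, with no visible effect on the placing.
- **Inkstone not re-measured:** it is now hidden under the cover, so I compared with its first measured position.
- **Other items not re-measured:** I did not re-measure the bottle, ink stick, cup or brush. The arm's path stayed away from them, and no force reading suggested contact.

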